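Dock the probe thermometer and lock it

TASK

Put the probe thermometer back in its sloping docking stand: lay its white body face up and centred between the orange spring jaws with the probe pointing right, press it in squarely until it snaps home, and stop pushing at once so that the sprung black plate below is not driven deep. Then throw the red keeper lever over from the yellow mark into the notch with the green mark, so that its tongue lies over the end of the body. Leave the things standing round about where they are.

Things in the scene. Friction and masses are not known exactly. Their poses are not given: they have to be found in the camera images.
- thermometer_center (a point): Probe thermometer, white, 0.07 kg, lying face up on the bench. This point is the centre of its body, half-way up: the body is 30 mm wide (along x), 94 mm long (along y) and 19 mm high (along z, up out of its face). The thin probe, 3.6 mm thick, runs 100 mm from the body's end towards -y, at mid height. Grasp the body across its 30 mm width, at its middle.
- thermometer_tip (a point): Tip of the thermometer's probe, 145 mm from the body's centre towards the thermometer's -y; axes as at thermometer_center.
- cradle: Blue sloping face of the fixed stand, tilted 35 degrees towards the robot; all of the stand is on it. Origin on the face under the middle of the dock; x runs up the slope (away from the robot), y left along the slope, z is the face's normal. It reaches x -58 to +58, y -90 to +145 mm. Left of the dock is a grey housing (y 81 to 143, x +-59, 38 mm high) under the red lever.
- dock_point (a point): Where the centre of the thermometer's body lies when home, 31.5 mm above the face, axes as the cradle's and then the thermometer's (probe towards -y). Pressed along the cradle's -z, the body meets the jaws with its centre about 59 mm up; the push peaks at 7 to 10 N near 53 mm; at 40 mm its top edges slip under the lips, which draw it down onto the seat plate. Home: within 5 mm in x, 8 mm in y, square to the cradle.
- seat (a joint): Travel of the sprung black seat plate under the dock, m, 0 at rest (its top 22 mm above the face, 22 mm wide in x), growing as it is pushed down along -z of the cradle; about 1.5 N per mm, bottoms at 0.010; more than 0.008 is pushed too hard. Ease off before letting go.
- lever (a joint): Angle of the red keeper lever, rad: 0 parked at the yellow mark, 1.4 locked at the green mark, turning clockwise seen from above the face. A sprung detent holds it at either end: push the knob past the middle (about 5 N at most) and it is drawn on to the green end, where it stays (home from 1.3 on).
- lever_knob (a point): Middle of the lever's upright red knob, 14 mm thick, 55 mm from the pivot, standing 48 to 82 mm above the face (this point 64 mm). Parked it is at x -35, y 109 mm of the cradle (down the slope), locked at x +35, y 109 mm. Push it up the slope with shut fingertips from its lower side.
- tumbler: Black tumbler, 74 mm across, 178 mm high, origin under its base; bystander, leave standing.
- jar: Sample jar with yellow lid, 68 mm across, 73 mm high, origin under its base; bystander.
- tally_counter: Hand tally counter, 77x47x26 mm, origin under its middle; bystander.
- blue_tape: Small roll of blue tape lying flat, 56 mm across, 19 mm high, origin under its middle; bystander.
- jaws_mid (a point): Midway between the lips of the orange spring jaws, 45 mm above the face; axes as the cradle's. Two pairs of jaws, 10 mm wide in y, stand at y -30 and +30 mm, 50 mm clear between the pairs for fingers. Lead-in flanks run from 60 mm above the face, 41 mm apart, down to the lips, 24 mm apart. Between the pairs there is only the seat plate and a post below it.
- lever_pivot (a point): Pivot of the lever, at x 0, y 67, z 47 mm of the cradle, axes as the cradle's. The flat arms lie 44 to 50 mm above the face; the tongue, 29 mm from the pivot, swings from pointing up the slope to pointing at the dock, 3 mm above the docked body's end.

How it is judged:
By the outcome, as a careful person would: the job done as asked, in the order asked, and still so for the second after the job is handed in, with the robot touching nothing.
It also fails if it takes over 64 s, if anything falls off the work surface, if the arm or the gripper's body presses on something with over 40 N, if the wrist force passes 120 N, or if a joint passes its speed limit or range.

ROBOT

A 6-joint arm with a two-finger parallel gripper is mounted at the origin on a cart in front of the work surface, level with it; the furniture and walls round the work are solid. World frame = base frame: x ahead of the robot, y to its left, z up, the work surface at z = 0. Lengths are in m, angles in rad, forces in N, time in s.
With the tool pointing down it reaches from about 0.25 to 0.775 m from the base axis. Payload 4 kg.
Tool frame: the origin (TCP) lies on the centre line of the jaws, within the pads' length; the fingertips stand 8 mm ahead of it and the grasp point (between the pads) lies 11 mm behind it; z points along the fingers, y is the direction in which the jaws open and shut (so a half turn about z gives the same grasp; the last joint's range is limited). The gripper opens to 94 mm and grips with 3 to 60 N. Pads are 16 mm wide; open, the fingers measure 119 mm over their backs; the gripper's body (75 mm by 177 mm) begins 78 mm behind the grasp point.
Start: joints at [-1.336, 0.087, 1.371, -0, 1.684, -0.103], TCP at [0.182, -0.519, 0.214] pointing down, gripper open.
Joint ranges: [-3.1, 3.1], [-0.76, 2.03], [0.27, 2.55], [-1.08, 4.22], [0.17, 2.65], [-2.57, 2.57]. Speed limits (rad/s): [2.79, 2.79, 3.14, 3.14, 3.14, 3.14].

INTERFACE

Orientations are given as a 3x3 rotation matrix whose columns are the frame's x, y, z axes.
In Python, from plant import robot gives the robot as it stands. The module is installed in compiled form; this text tells all that it offers.
- The arm moves only by the shell command python3 -m crank 'ROWS' [FORCE]. ROWS is JSON, a list that holds one entry, the list of rows, each a list of 7 numbers: the turn, a rotation vector about the tool's x, y, z in degrees, then the shift along the tool's x, y, z in m, then the opening, from 0 (shut) to 1 (fully open). A call has exactly 5 rows; each row shifts and turns the commanded pose from where the row before left it, along the tool's axes as they then stand; what a row does not reach is not made up. A row lasts 1/12 s, in which the tool goes at most 41.7 mm and 7.16 degrees, less where a joint would pass 70% of its speed; a pose out of reach is approached as far as the arm can. A call is refused whole if a number of a shift passes 0.0417 or a number of a turn 7.16, either way. A call with a gripper value outside its range is refused whole. The fingers move at their own pace and stop on an object; FORCE is the grip in N (left out, the last holds). Time passes only in rows, so rows that do not move let the fingers close, or fill a call up. It gives the time, the measured TCP pose, the force and the opening at its end, in the units of the state.
- robot.read_state(): the state, without advancing time (a new reading comes with each control period).
- robot.get_image(name): name is "side" or "top"; returns a dict with "color" (480x640x3 uint8, red, green, blue), "fx", "fy", "cx", "cy" (pixels), "extrinsics" (4x4, takes a point from camera to world coordinates). Camera axes: x right, y up, looking along -z (the intrinsics and any distortion apply to the point x, -y, -z); pixel columns grow to the right and rows downward; lengths in m; the calibration is good to about 2 mm. A picture is of the moment at which its call begins. There is no depth.
- robot.sign_off(): hands the job in, once; it reports no verdict.
Trained networks look in the newest picture that a camera, given by its name, has taken for a name from the list of things; names that differ only in an ending like _2 or _b are one class to them, and where a whole thing is asked for, a point or a joint stands for the part that bears it (a point fixed in the world has none). Each returns a list of dicts, best first, with "conf" (0 to 1); they miss things now and then, are a little off and sometimes report something else, mostly with a low value. They report only what shows in the picture. A call takes as long as a camera call.
- robot.look_for(thing, camera): "rect" ([centre column, centre row, width, height] in pixels, round what is visible of it).
- robot.trace(thing, camera): "region" (480x640 bool, what is visible of it) and "rect" ([centre column, centre row, width, height] in pixels, round what is visible of it).
The state is a dict: "time": time; "q": joint angles; "qd": joint speeds; "effort": joint torques, N m; "position": TCP position; "orientation": TCP orientation; "force": force on the tool from outside, world axes, zero at the start; "wrist_torque": the same for the moment, N m; "finger_gap": finger opening in m.
Only numpy, scipy, OpenCV 4.12 (cv2) and the standard library are available. Lean on these libraries where they do the work, as an engineer would, in place of code of your own. Each camera call takes 0.05 s, during which the arm holds its last target.

## Working session

There is one attempt and no reset: what is moved stays moved. The work goes in short steps, Python scripts to look and compute and a shell command to move; the robot and the scene stay as the last step left them, time stands still between calls to the robot, and variables do not carry over. Pictures are saved under pics/ and viewed, and the job is handed in when it is done.

```bash
ls; mkdir -p pics; cat > h.py <<'E'
from plant import robot
import numpy as np, cv2
E
python3 - <<'E'
from h import *
s=robot.read_state()
for k,v in s.items(): print(k,np.round(v,4).tolist())
for c in("side","top"):
    im=robot.get_image(c)
    print(c,{k:np.round(v,4).tolist() for k,v in im.items() if k!="color"})
    cv2.imwrite(f"pics/{c}0.png",im["color"][:,:,::-1])
    for t in ["thermometer_center","thermometer_tip","cradle","lever_knob","jaws_mid","seat","tumbler","jar","tally_counter","blue_tape","lever"]:
        r=robot.look_for(t,c); print(t,[(np.round(d["rect"],1).tolist(),round(d["conf"],2)) for d in r[:2]])
E
```

```text
pics
time 0.0
q [-1.3361, 0.088, 1.3722, -0.0, 1.6836, -0.1031]
qd [0.0002, -0.0011, 0.0006, 0.0003, 0.0004, -0.0011]
effort [-0.001, -34.018, -30.2426, 0.0717, 0.0329, -0.0002]
position [0.1822, -0.5184, 0.2123]
orientation [[0.9435, 0.3314, -0.0005], [0.3314, -0.9435, 0.0021], [0.0002, -0.0022, -1.0]]
force [-0.2838, 0.4203, -0.1005]
wrist_torque [0.0102, 0.0298, -0.0067]
finger_gap 0.0937
side {'fx': 575.5194, 'fy': 575.5194, 'cx': 314.8063, 'cy': 241.4589, 'extrinsics': [[-0.9174, 0.1673, -0.3612, 0.0666], [-0.3979, -0.3608, 0.8435, 1.0431], [0.0108, 0.9175, 0.3976, 0.5838], [0.0, 0.0, 0.0, 1.0]]}
thermometer_center [([273.6, 348.0, 59.9, 57.7], 0.96)]
thermometer_tip [([271.9, 348.1, 57.4, 60.4], 0.7)]
cradle [([320.0, 239.7, 72.0, 65.4], 0.75)]
lever_knob [([332.3, 234.1, 23.4, 25.6], 0.7)]
jaws_mid [([317.3, 237.8, 68.0, 61.7], 0.86)]
seat [([330.0, 232.1, 22.7, 22.7], 0.5), ([330.6, 224.3, 12.8, 14.4], 0.49)]
tumbler [([203.2, 253.5, 40.7, 95.3], 0.7)]
jar []
tally_counter [([329.1, 231.4, 23.2, 29.6], 0.64), ([416.0, 224.4, 17.2, 14.9], 0.55)]
blue_tape [([367.1, 303.1, 29.9, 21.9], 0.77)]
lever [([330.4, 232.9, 22.6, 26.4], 0.79)]
top {'fx': 472.0791, 'fy': 472.0791, 'cx': 314.7075, 'cy': 247.1792, 'extrinsics': [[-0.0005, 0.9834, -0.1813, 0.3418], [-1.0, -0.0016, -0.006, -0.0628], [-0.0061, 0.1813, 0.9834, 1.1347], [0.0, 0.0, 0.0, 1.0]]}
thermometer_center [([296.4, 184.8, 29.6, 35.4], 0.36)]
thermometer_tip [([164.9, 282.8, 44.7, 13.3], 0.89)]
cradle [([356.9, 245.8, 103.6, 52.1], 0.91)]
lever_knob [([327.9, 257.1, 23.9, 34.9], 0.81)]
jaws_mid [([353.3, 244.5, 103.4, 55.8], 0.74)]
seat [([363.9, 244.8, 28.9, 10.7], 0.66)]
tumbler [([228.7, 176.2, 40.6, 54.0], 0.88)]
jar []
tally_counter [([459.0, 315.6, 24.7, 20.9], 0.8)]
blue_tape [([270.6, 322.8, 24.5, 24.3], 0.8)]
lever [([327.2, 255.5, 24.2, 37.4], 0.74)]
```

View pics/side0.png

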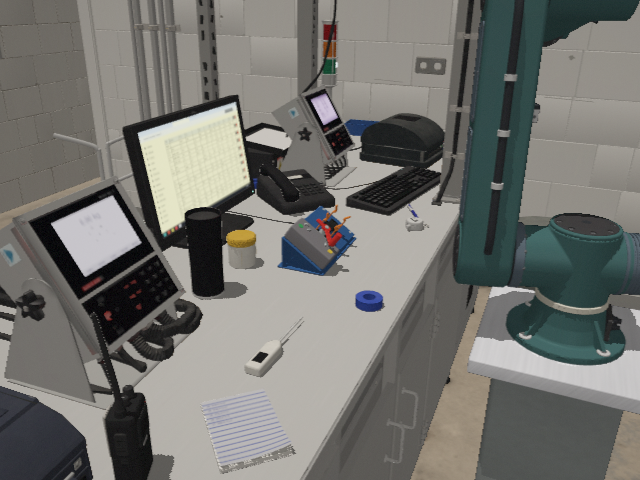

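View pics/top0.png

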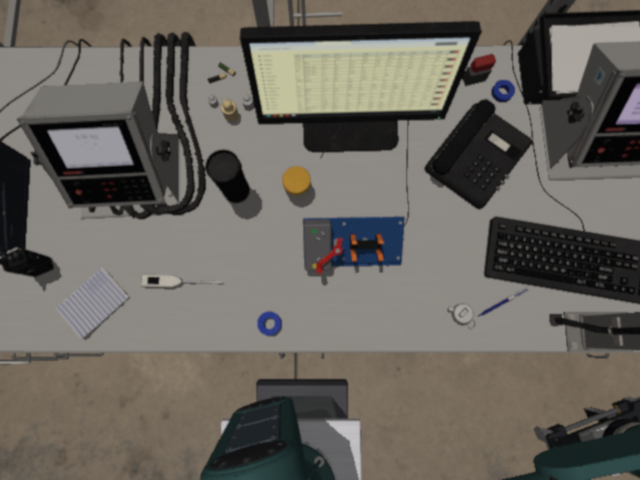

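```bash
python3 - <<'E'
import cv2
t=cv2.imread("pics/top0.png"); s=cv2.imread("pics/side0.png")
cv2.imwrite("pics/c1.png",cv2.resize(t[205:280,290:420],None,fx=6,fy=6,interpolation=2))
cv2.imwrite("pics/c2.png",cv2.resize(t[265:300,130:235],None,fx=7,fy=7,interpolation=2))
cv2.imwrite("pics/c3.png",cv2.resize(s[195:280,270:365],None,fx=7,fy=7,interpolation=2))
cv2.imwrite("pics/c4.png",cv2.resize(s[310:385,235:315],None,fx=7,fy=7,interpolation=2))
E
```

```text
(no output)
```

View pics/c1.png

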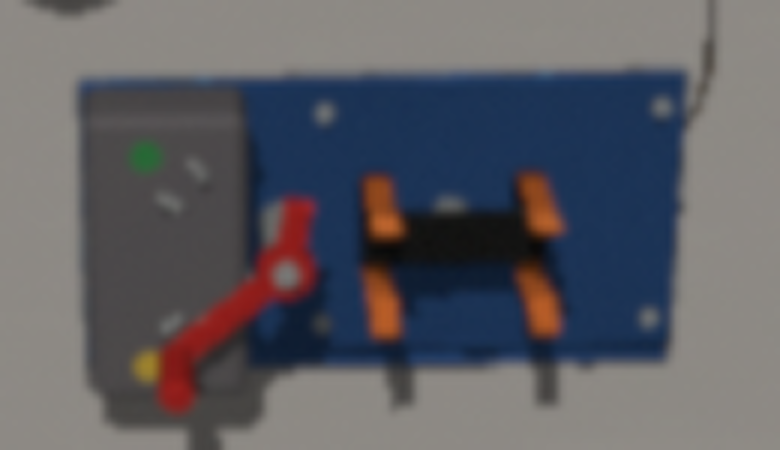

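View pics/c2.png

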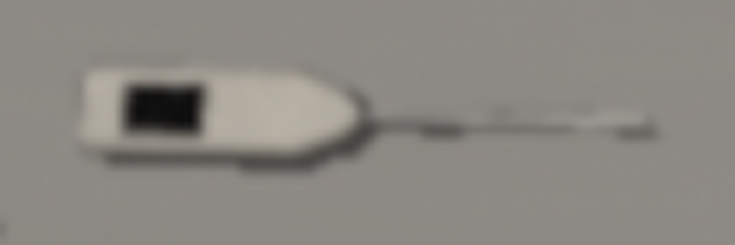

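View pics/c3.png

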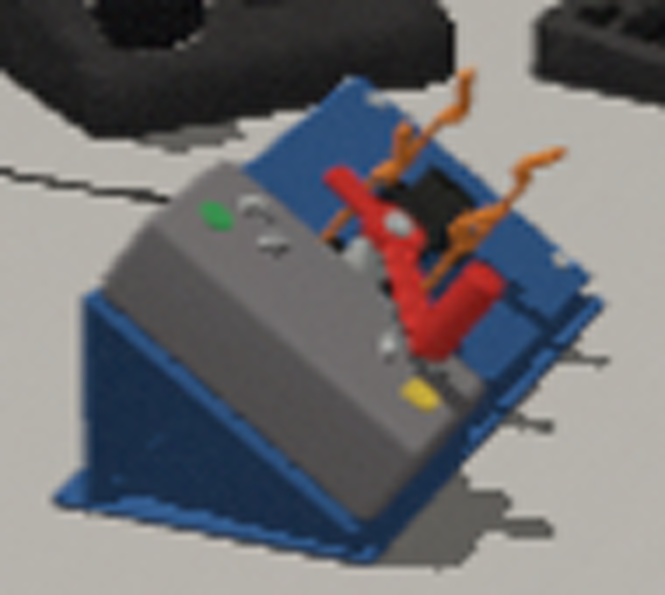

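View pics/c4.png

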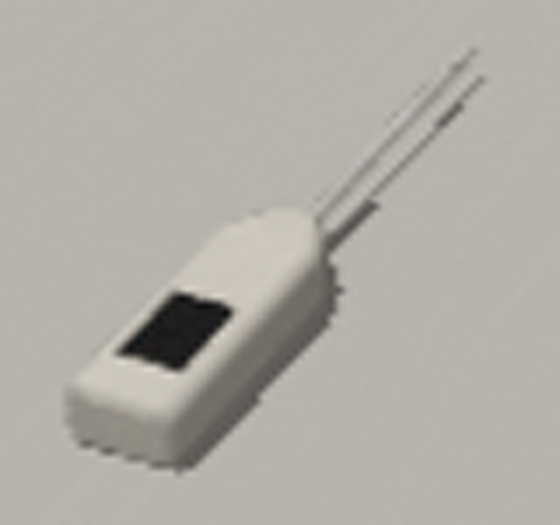

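```bash
cat >> h.py <<'E'
from scipy.optimize import least_squares
from scipy.spatial.transform import Rotation as R
CAM={'side':(575.5194,314.8063,241.4589),'top':(472.0791,314.7075,247.1792)}
def cam(c):
    im=robot.get_image(c); return im
def proj(P,im):
    E=im["extrinsics"]; p=(np.atleast_2d(P)-E[:3,3])@E[:3,:3]
    return np.c_[im["cx"]+im["fx"]*p[:,0]/-p[:,2], im["cy"]-im["fy"]*p[:,1]/-p[:,2]]
def Rc(yaw): # cradle
    t=np.radians(35)
    return R.from_euler('z',yaw).as_matrix()@np.array([[np.cos(t),0,-np.sin(t)],[0,1,0],[np.sin(t),0,np.cos(t)]])
def up(pts,s,o): return (np.array(pts)+.5)/s-.5+np.array(o)
E
cat > fit.py <<'E'
from h import *
ims={c:robot.get_image(c) for c in("top","side")}
# cradle
M=[(58,-90,0),(-58,-90,0),(58,145,0),(0,67,51),(-35,109,82)]
ot=up([(687,72),(665,358),(79,80),(286,275),(177,400)],6,(290,205))
S=[(58,-90,0),(-58,-90,0),(0,67,51),(-35,109,82)]
os_=up([(357,78),(588,275),(398,222),(483,275)],7,(270,195))
def f(p):
    RR=Rc(p[3]); 
    a=proj(p[:3]+np.array(M)/1e3@RR.T,ims["top"])-ot
    b=proj(p[:3]+np.array(S)/1e3@RR.T,ims["side"])-os_
    return np.r_[a.ravel(),b.ravel()]
r=least_squares(f,[.37,-.16,.06,0],loss='soft_l1')
print("cradle",r.x.round(4),np.degrees(r.x[3])); print(f(r.x).reshape(-1,2).round(1).tolist())
# thermometer
Tm=[(0,-145,0),(-15,47,9.5),(15,47,9.5)]
tt=up([(655,127),(84,152),(86,68)],7,(130,265))
ts=up([(475,50),],7,(235,310))
def g(p):
    RR=R.from_euler('z',p[2]).as_matrix(); o=np.array([p[0],p[1],.0095])
    a=proj(o+np.array(Tm)/1e3@RR.T,ims["top"])-tt
    b=proj(o+np.array(Tm[:1])/1e3@RR.T,ims["side"])-ts
    return np.r_[a.ravel(),b.ravel()]
q=least_squares(g,[.28,.27,0])
print("therm",q.x.round(4),np.degrees(q.x[2])); print(g(q.x).reshape(-1,2).round(1).tolist())
np.save("c.npy",r.x); np.save("t.npy",q.x)
# overlay
def line(img,P,im,col,s,o):
    p=((proj(P,im)-o+.5)*s-.5).round().astype(int); cv2.polylines(img,[p.reshape(-1,1,2)],False,col,1)
for c,o,w in(("top",(290,205),(130,75)),("side",(270,195),(95,85))):
    im=ims[c]; s=6; img=cv2.resize(np.ascontiguousarray(im["color"][o[1]:o[1]+w[1],o[0]:o[0]+w[0],::-1]),None,fx=s,fy=s,interpolation=2)
    RR=Rc(r.x[3]); W=lambda P: r.x[:3]+np.array(P)/1e3@RR.T
    L=lambda P,col=(0,255,255): line(img,W(P),im,col,s,o)
    L([(58,-90,0),(-58,-90,0),(-58,145,0),(58,145,0),(58,-90,0)])
    L([(59,81,38),(-59,81,38),(-59,143,38),(59,143,38),(59,81,38)],(255,255,0))
    L([(11,-40,22),(-11,-40,22),(-11,40,22),(11,40,22),(11,-40,22)],(255,0,255))
    for y in(-30,30):
        for sg in(-1,1): L([(sg*20.5,y-5,60),(sg*12,y-5,45),(sg*12,y+5,45),(sg*20.5,y+5,60),(sg*20.5,y-5,60)],(0,255,0))
    L([(0,67,50),(-35,109,47),(-35,109,82)],(255,255,255))
    cv2.imwrite(f"pics/ov_{c}.png",img)
for c,o,w in(("top",(130,265),(105,35)),("side",(235,310),(80,75))):
    im=ims[c]; s=7; img=cv2.resize(np.ascontiguousarray(im["color"][o[1]:o[1]+w[1],o[0]:o[0]+w[0],::-1]),None,fx=s,fy=s,interpolation=2)
    RR=R.from_euler('z',q.x[2]).as_matrix(); W=lambda P: np.array([q.x[0],q.x[1],.0095])+np.array(P)/1e3@RR.T
    for z in(-9.5,9.5): line(img,W([(15,47,z),(-15,47,z),(-15,-47,z),(15,-47,z),(15,47,z)]),im,(0,255,0),s,o)
    line(img,W([(0,-47,0),(0,-145,0)]),im,(0,0,255),s,o)
    cv2.imwrite(f"pics/ovt_{c}.png",img)
E
python3 fit.py
```

```text
cradle [ 0.5598 -0.1733  0.0424  0.0154] 0.8799213255417689
[[0.0, -0.1], [0.7, -2.6], [-0.5, 0.3], [-0.3, -0.6], [-0.3, -1.1], [0.7, -0.9], [1.3, 0.2], [0.2, 0.6], [0.6, 0.4]]
therm [ 0.4675  0.3093 -0.0161] -0.9203836888889833
[[-0.4, -0.8], [-0.8, 0.3], [-0.0, -0.3], [1.0, -1.3]]
```

View pics/ov_top.png

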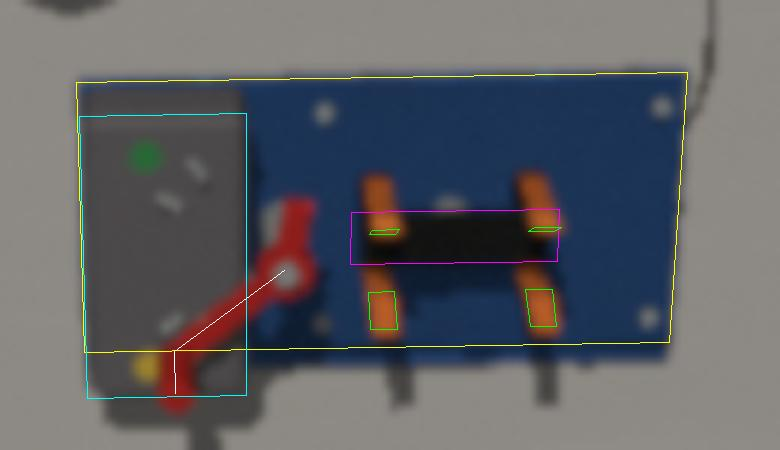

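View pics/ov_side.png

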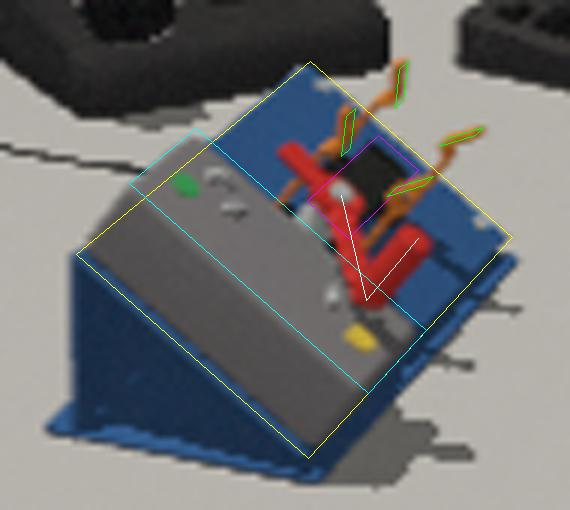

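View pics/ovt_top.png

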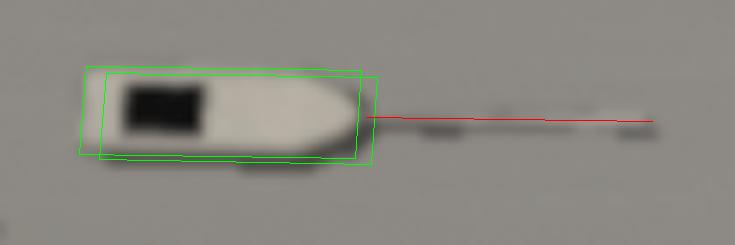

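View pics/ovt_side.png

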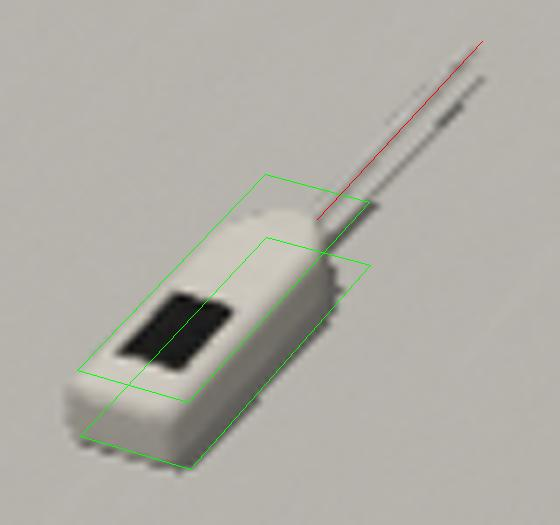

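```bash
sed -i 's/(665,358)/(667,346)/; s/os_=up(\[(357,78),(588,275)/os_=up([(357,78),(588,275)/' fit.py; python3 fit.py; cat >> h.py <<'E'
def need(P,Rt,vmax=.04,wmax=7.0,n=None):
    "print how far to go, per row in tool axes, to reach pose P,Rt"
    s=robot.read_state(); p=np.array(s["position"]); Q=np.array(s["orientation"])
    rv=R.from_matrix(Q.T@Rt).as_rotvec(degrees=True); d=np.linalg.norm(P-p)
    N=n or int(np.ceil(max(d/vmax,np.linalg.norm(rv)/wmax,1)))
    print("t",s["time"],"pos",p.round(4),"force",np.round(s["force"],1),"gap",round(s["finger_gap"],4))
    print("world d",(P-p).round(4),"tool d",(Q.T@(P-p)).round(4),"rv",rv.round(2),"rows",N)
    for i in range(N):
        Qa=Q@R.from_rotvec(rv*i/N,degrees=True).as_matrix()
        print((rv/N).round(2).tolist(),(Qa.T@(P-p)/N).round(4).tolist())
def Tpose():
    x,y,a=np.load("t.npy"); a_=R.from_euler('z',a).as_matrix()
    return np.array([x,y,.0095]),a_
def downR(a):
    c,s=np.cos(a),np.sin(a)
    return np.array([[-s,c,0],[c,s,0],[0,0,-1.]]).T.reshape(3,3).T
def Cpose():
    p=np.load("c.npy"); return p[:3],Rc(p[3])
def dockR():
    _,C=Cpose(); return np.c_[C[:,1],C[:,0],-C[:,2]]
E
python3 - <<'E'
from h import *
p,a=Tpose(); print(downR(0.1))
Rt=np.c_[a[:,1],a[:,0],-a[:,2]]
need(np.array([p[0],p[1],.16]),Rt)
E
```

```text
cradle [ 0.5601 -0.1735  0.0423  0.0172] 0.9862918438025836
[[0.0, -0.2], [0.4, -0.8], [-0.5, 0.3], [-0.2, -0.7], [-0.2, -1.1], [0.5, -0.9], [1.1, 0.2], [0.2, 0.6], [0.7, 0.4]]
therm [ 0.4675  0.3093 -0.0161] -0.9203836888889833
[[-0.4, -0.8], [-0.8, 0.3], [-0.0, -0.3], [1.0, -1.3]]
[[-0.09983342  0.99500417  0.        ]
 [ 0.99500417  0.09983342  0.        ]
 [ 0.          0.         -1.        ]]
t 1.4 pos [ 0.1823 -0.5189  0.2135] force [ 1.3  0.4 -0.1] gap 0.0941
world d [ 0.2852  0.8282 -0.0535] tool d [ 0.5436 -0.6869  0.0535] rv [  0.     0.   -69.72] rows 22
[0.0, 0.0, -3.17] [0.0247, -0.0312, 0.0024]
[0.0, 0.0, -3.17] [0.0264, -0.0298, 0.0024]
[0.0, 0.0, -3.17] [0.028, -0.0283, 0.0024]
[0.0, 0.0, -3.17] [0.0295, -0.0267, 0.0024]
[0.0, 0.0, -3.17] [0.031, -0.025, 0.0024]
[0.0, 0.0, -3.17] [0.0323, -0.0233, 0.0024]
[0.0, 0.0, -3.17] [0.0335, -0.0215, 0.0024]
[0.0, 0.0, -3.17] [0.0347, -0.0196, 0.0024]
[0.0, 0.0, -3.17] [0.0357, -0.0176, 0.0024]
[0.0, 0.0, -3.17] [0.0366, -0.0156, 0.0024]
[0.0, 0.0, -3.17] [0.0374, -0.0136, 0.0024]
[0.0, 0.0, -3.17] [0.0381, -0.0115, 0.0024]
[0.0, 0.0, -3.17] [0.0387, -0.0094, 0.0024]
[0.0, 0.0, -3.17] [0.0392, -0.0072, 0.0024]
[0.0, 0.0, -3.17] [0.0395, -0.005, 0.0024]
[0.0, 0.0, -3.17] [0.0397, -0.0028, 0.0024]
[0.0, 0.0, -3.17] [0.0398, -0.0006, 0.0024]
[0.0, 0.0, -3.17] [0.0398, 0.0016, 0.0024]
[0.0, 0.0, -3.17] [0.0396, 0.0038, 0.0024]
[0.0, 0.0, -3.17] [0.0394, 0.0059, 0.0024]
[0.0, 0.0, -3.17] [0.039, 0.0081, 0.0024]
[0.0, 0.0, -3.17] [0.0385, 0.0102, 0.0024]
```

```bash
python3 -m crank '[[[0,0,-3.2,0.025,-0.031,0,1],[0,0,-3.2,0.026,-0.030,0,1],[0,0,-3.2,0.028,-0.028,0,1],[0,0,-3.2,0.030,-0.027,0,1],[0,0,-3.2,0.031,-0.025,0,1]]]' 15
python3 -m crank '[[[0,0,-3.2,0.032,-0.023,0,1],[0,0,-3.2,0.034,-0.021,0,1],[0,0,-3.2,0.035,-0.020,0,1],[0,0,-3.2,0.036,-0.018,0,1],[0,0,-3.2,0.037,-0.016,0,1]]]'
python3 -m crank '[[[0,0,-3.2,0.037,-0.014,0,0.7],[0,0,-3.2,0.038,-0.012,0,0.7],[0,0,-3.2,0.039,-0.009,0,0.7],[0,0,-3.2,0.039,-0.007,0,0.7],[0,0,-3.2,0.040,-0.005,0,0.7]]]'
python3 - <<'E'
from h import *
p,a=Tpose()
Rt=np.c_[a[:,1],a[:,0],-a[:,2]]
need(np.array([p[0],p[1],.12]),Rt)
E
```

```text
time: 1.82
position: [0.2474, -0.3288, 0.2134]
orientation: [[0.815, 0.58, 0.0], [0.58, -0.815, -0.0], [0.0, 0.0, -1.0]]
force: [1.6, 0.2, -0.2]
finger_gap: 0.0937
time: 2.23
position: [0.3119, -0.1393, 0.2138]
orientation: [[0.623, 0.782, 0.001], [0.782, -0.623, -0.001], [0.0, 0.002, -1.0]]
force: [1.8, 0.2, 0.9]
finger_gap: 0.0941
time: 2.65
position: [0.3754, 0.0501, 0.2139]
orientation: [[0.382, 0.924, 0.002], [0.924, -0.382, -0.0], [0.0, 0.002, -1.0]]
force: [0.5, -1.3, 0.5]
finger_gap: 0.0667
t 2.65 pos [0.3754 0.0501 0.2139] force [ 0.5 -1.3  0.5] gap 0.0667
world d [ 0.0921  0.2592 -0.0939] tool d [ 0.2747 -0.0142  0.094 ] rv [  0.11   0.   -21.55] rows 8
[0.01, 0.0, -2.69] [0.0343, -0.0018, 0.0118]
[0.01, 0.0, -2.69] [0.0344, -0.0002, 0.0118]
[0.01, 0.0, -2.69] [0.0343, 0.0015, 0.0118]
[0.01, 0.0, -2.69] [0.0342, 0.0031, 0.0118]
[0.01, 0.0, -2.69] [0.0341, 0.0047, 0.0117]
[0.01, 0.0, -2.69] [0.0338, 0.0063, 0.0117]
[0.01, 0.0, -2.69] [0.0335, 0.0079, 0.0117]
[0.01, 0.0, -2.69] [0.0331, 0.0094, 0.0117]
```

```bash
python3 -m crank '[[[0,0,-2.7,0.034,-0.002,0.012,0.7],[0,0,-2.7,0.034,0,0.012,0.7],[0,0,-2.7,0.034,0.001,0.012,0.7],[0,0,-2.7,0.034,0.003,0.012,0.7],[0,0,-2.7,0.034,0.005,0.012,0.7]]]'
python3 -m crank '[[[0,0,-2.7,0.034,0.006,0.012,0.7],[0,0,-2.7,0.033,0.008,0.012,0.7],[0,0,-2.7,0.033,0.009,0.012,0.7],[0,0,0,0,0,0,0.7],[0,0,0,0,0,0,0.7]]]'
python3 - <<'E'
from h import *
p,a=Tpose()
Rt=np.c_[a[:,1],a[:,0],-a[:,2]]
need(np.array([p[0],p[1],.012]),Rt)
for c in("top","side"):
    im=robot.get_image(c); cv2.imwrite(f"pics/g_{c}.png",im["color"][:,:,::-1])
    s=np.array(robot.read_state()["position"]); print(c,proj(s,im).round(1))
E
```

```text
time: 3.07
position: [0.4326, 0.2106, 0.1531]
orientation: [[0.156, 0.988, 0.001], [0.988, -0.156, -0.0], [0.0, 0.001, -1.0]]
force: [0.1, 0.7, 0.5]
finger_gap: 0.0656
time: 3.48
position: [0.4658, 0.3062, 0.1156]
orientation: [[0.016, 1.0, -0.003], [1.0, -0.016, -0.002], [-0.002, -0.003, -1.0]]
force: [-0.4, -1.0, -0.1]
finger_gap: 0.066
t 3.4833 pos [0.4658 0.3062 0.1156] force [-0.4 -1.  -0.1] gap 0.066
world d [ 0.0017  0.003  -0.1036] tool d [0.0033 0.0019 0.1035] rv [-0.19  0.13 -0.02] rows 3
[-0.06, 0.04, -0.01] [0.0011, 0.0006, 0.0345]
[-0.06, 0.04, -0.01] [0.0011, 0.0006, 0.0345]
[-0.06, 0.04, -0.01] [0.001, 0.0006, 0.0345]
top [[148.1 276.1]]
side [[267.6 298.5]]
```

View pics/g_side.png

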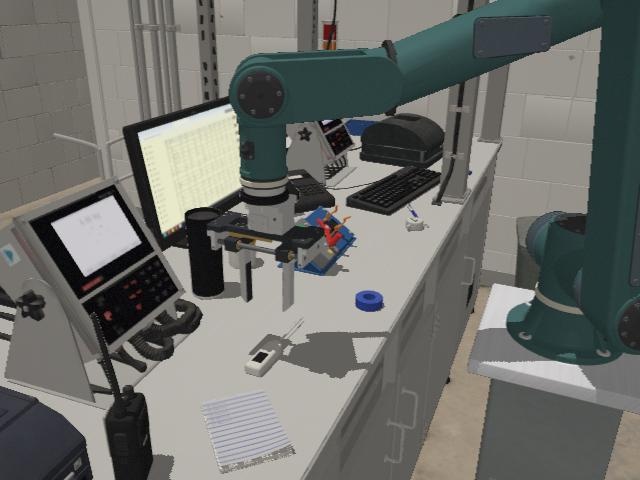

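View pics/g_top.png

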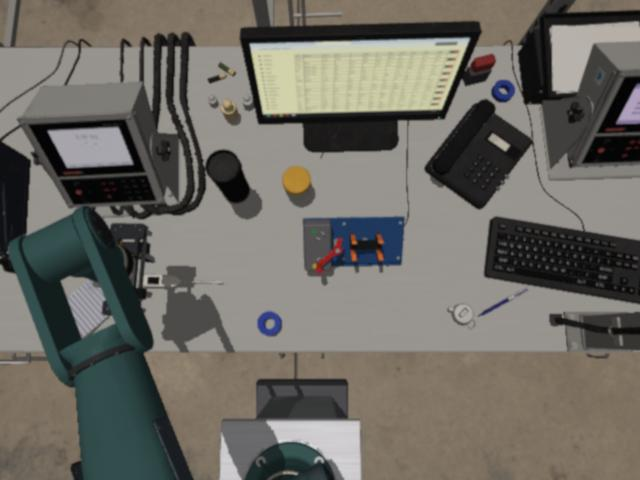

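```bash
python3 -m crank '[[[0,0,0,0.001,0.001,0.034,0.7],[0,0,0,0.001,0.001,0.034,0.7],[0,0,0,0.001,0,0.020,0.7],[0,0,0,0,0,0,0.7],[0,0,0,0,0,0,0.7]]]'
python3 - <<'E'
from h import *
p,a=Tpose()
Rt=np.c_[a[:,1],a[:,0],-a[:,2]]
need(np.array([p[0],p[1],.012]),Rt)
im=robot.get_image("side"); cv2.imwrite(f"pics/g2.png",cv2.resize(im["color"][250:390,190:330,::-1],None,fx=4,fy=4))
E
```

```text
time: 4.0
position: [0.4683, 0.3072, 0.0299]
orientation: [[0.02, 1.0, -0.001], [1.0, -0.02, -0.001], [-0.001, -0.001, -1.0]]
force: [-0.7, 0.2, 0.9]
finger_gap: 0.0658
t 4.0 pos [0.4683 0.3072 0.0299] force [-0.7  0.2  0.9] gap 0.0658
world d [-0.0009  0.0021 -0.0179] tool d [ 0.0021 -0.0009  0.0179] rv [-0.03  0.04 -0.22] rows 1
[-0.03, 0.04, -0.22] [0.0021, -0.0009, 0.0179]
```

View pics/g2.png

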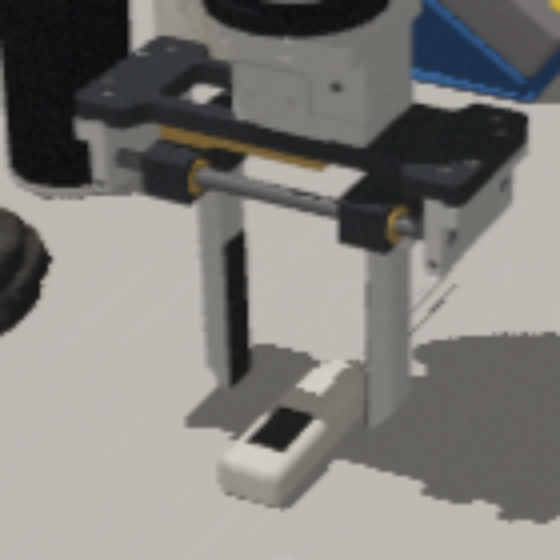

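```bash
python3 -m crank '[[[0,0,0,0.002,-0.001,0.010,0.7],[0,0,0,0,0,0.0075,0.7],[0,0,0,0,0,0,0.5],[0,0,0,0,0,0,0.2],[0,0,0,0,0,0,0.2]]]' 15
python3 -m crank '[[[0,0,0,0,0,0,0.2],[0,0,0,0,0,0,0.2],[0,0,0,0,0,0,0.2],[0,0,0,0,0,0,0.2],[0,0,0,0,0,0,0.2]]]' 20
```

```text
time: 4.47
position: [0.4678, 0.3106, 0.0123]
orientation: [[0.018, 1.0, 0.0], [1.0, -0.018, 0.0], [0.0, 0.0, -1.0]]
force: [-0.0, -0.5, -1.0]
finger_gap: 0.0489
time: 4.88
position: [0.468, 0.3107, 0.0123]
orientation: [[0.018, 1.0, 0.001], [1.0, -0.018, 0.0], [0.0, 0.001, -1.0]]
force: [0.7, 0.4, 0.9]
finger_gap: 0.0299
```

```bash
python3 -m crank '[[[0,0,0,0,0,-0.010,0.2],[0,0,0,0,0,-0.030,0.2],[0,0,0,0,0,-0.041,0.2],[0,0,0,0,0,-0.041,0.2],[0,0,0,0,0,-0.041,0.2]]]' 30
python3 - <<'E'
from h import *
o,C=Cpose()
need(o+C@np.array([0,.001,.170+.0028]),dockR(),n=15)
E
```

```text
time: 5.3
position: [0.467, 0.3102, 0.1769]
orientation: [[0.018, 1.0, -0.001], [1.0, -0.018, -0.001], [-0.001, -0.001, -1.0]]
force: [0.6, 1.1, -0.9]
finger_gap: 0.0298
t 5.3 pos [0.467  0.3102 0.1769] force [ 0.6  1.1 -0.9] gap 0.0298
world d [-0.006  -0.4844  0.007 ] tool d [-0.4844  0.0028 -0.0067] rv [-35.05   0.65  -1.95] rows 15
[-2.34, 0.04, -0.13] [-0.0323, 0.0002, -0.0004]
[-2.34, 0.04, -0.13] [-0.0323, 0.0001, -0.0005]
[-2.34, 0.04, -0.13] [-0.0323, 0.0001, -0.0005]
[-2.34, 0.04, -0.13] [-0.0323, 0.0, -0.0005]
[-2.34, 0.04, -0.13] [-0.0323, -0.0, -0.0005]
[-2.34, 0.04, -0.13] [-0.0323, -0.0001, -0.0006]
[-2.34, 0.04, -0.13] [-0.0323, -0.0001, -0.0006]
[-2.34, 0.04, -0.13] [-0.0323, -0.0002, -0.0006]
[-2.34, 0.04, -0.13] [-0.0323, -0.0002, -0.0007]
[-2.34, 0.04, -0.13] [-0.0323, -0.0003, -0.0007]
[-2.34, 0.04, -0.13] [-0.0323, -0.0003, -0.0007]
[-2.34, 0.04, -0.13] [-0.0323, -0.0004, -0.0008]
[-2.34, 0.04, -0.13] [-0.0323, -0.0004, -0.0008]
[-2.34, 0.04, -0.13] [-0.0323, -0.0004, -0.0008]
[-2.34, 0.04, -0.13] [-0.0323, -0.0005, -0.0009]
```

```bash
python3 -m crank '[[[-2.3,0,-0.1,-0.015,0,0,0.2],[-2.3,0,-0.1,-0.032,0,0,0.2],[-2.3,0,-0.1,-0.032,0,0,0.2],[-2.3,0,-0.1,-0.032,0,0,0.2],[-2.3,0,-0.1,-0.032,0,0,0.2]]]' 30
python3 -m crank '[[[-2.3,0,-0.1,-0.032,0,0,0.2],[-2.3,0,-0.1,-0.032,0,0,0.2],[-2.3,0,-0.1,-0.032,0,0,0.2],[-2.3,0,-0.1,-0.032,0,0,0.2],[-2.3,0,-0.1,-0.032,0,0,0.2]]]'
python3 -m crank '[[[-2.3,0,-0.1,-0.032,0,0,0.2],[-2.3,0,-0.1,-0.032,0,0,0.2],[-2.3,0,-0.1,-0.032,0,0,0.2],[-2.3,0,-0.1,-0.032,0,0,0.2],[-2.3,0,-0.1,-0.025,0,0,0.2]]]'
python3 - <<'E'
from h import *
o,C=Cpose()
need(o+C@np.array([0,.001,.130+.0028]),dockR())
E
```

```text
time: 5.72
position: [0.4651, 0.1664, 0.1756]
orientation: [[0.009, 0.979, 0.202], [1.0, -0.008, -0.003], [-0.001, 0.202, -0.979]]
force: [0.3, 0.1, -0.6]
finger_gap: 0.0293
time: 6.13
position: [0.4639, 0.0065, 0.176]
orientation: [[0.0, 0.919, 0.393], [1.0, 0.001, -0.004], [-0.004, 0.393, -0.919]]
force: [0.2, 0.0, 0.2]
finger_gap: 0.0293
time: 6.55
position: [0.4643, -0.1475, 0.177]
orientation: [[-0.005, 0.822, 0.569], [1.0, 0.01, -0.005], [-0.01, 0.569, -0.822]]
force: [-0.3, -0.2, -0.4]
finger_gap: 0.0296
t 6.55 pos [ 0.4643 -0.1475  0.177 ] force [-0.3 -0.2 -0.4] gap 0.0296
world d [ 0.0196 -0.0263 -0.026 ] tool d [-0.0261  0.0011  0.0326] rv [-0.34  0.85 -0.24] rows 2
[-0.17, 0.42, -0.12] [-0.0131, 0.0006, 0.0163]
[-0.17, 0.42, -0.12] [-0.0132, 0.0005, 0.0162]
```

```bash
python3 -m crank '[[[-0.2,0.4,-0.1,-0.013,0.001,0.016,0.2],[-0.1,0.4,-0.1,-0.013,0,0.016,0.2],[0,0,0,0,0,0,0.2],[0,0,0,0,0,0,0.2],[0,0,0,0,0,0,0.2]]]' 30
python3 - <<'E'
from h import *
o,C=Cpose()
need(o+C@np.array([0,.001,.130+.0028]),dockR())
for c in("top","side"):
    im=robot.get_image(c); o2=(270,180)if c=="top" else (255,150); w=(160,120)
    s=5;img=cv2.resize(np.ascontiguousarray(im["color"][o2[1]:o2[1]+w[1],o2[0]:o2[0]+w[0],::-1]),None,fx=s,fy=s,interpolation=2)
    st=robot.read_state(); T=np.array(st["orientation"]); p=np.array(st["position"])
    ctr=p+T@np.array([-.001,0,.0028])
    def L(P,col):
        q=((proj(ctr+(np.array(P)/1e3)[:,[1,0,2]]*[1,1,-1]@T.T,im)-o2+.5)*s-.5).round().astype(int); cv2.polylines(img,[q.reshape(-1,1,2)],False,col,1)
    for z in(9.5,-9.5): L([(15,47,z),(-15,47,z),(-15,-47,z),(15,-47,z),(15,47,z)],(0,255,0))
    L([(0,-47,0),(0,-145,0)],(0,0,255))
    cv2.imwrite(f"pics/d_{c}.png",img)
E
```

```text
time: 6.97
position: [0.484, -0.1708, 0.151]
orientation: [[-0.018, 0.821, 0.571], [1.0, 0.014, 0.012], [0.002, 0.571, -0.821]]
force: [0.0, -0.1, -0.8]
finger_gap: 0.0294
t 6.9667 pos [ 0.484  -0.1708  0.151 ] force [ 0.  -0.1 -0.8] gap 0.0294
world d [-0.0001 -0.0029  0.0001] tool d [-0.0029 -0.0001 -0.0002] rv [-0.2  -0.11 -0.03] rows 1
[-0.2, -0.11, -0.03] [-0.0029, -0.0001, -0.0002]
```

View pics/d_top.png

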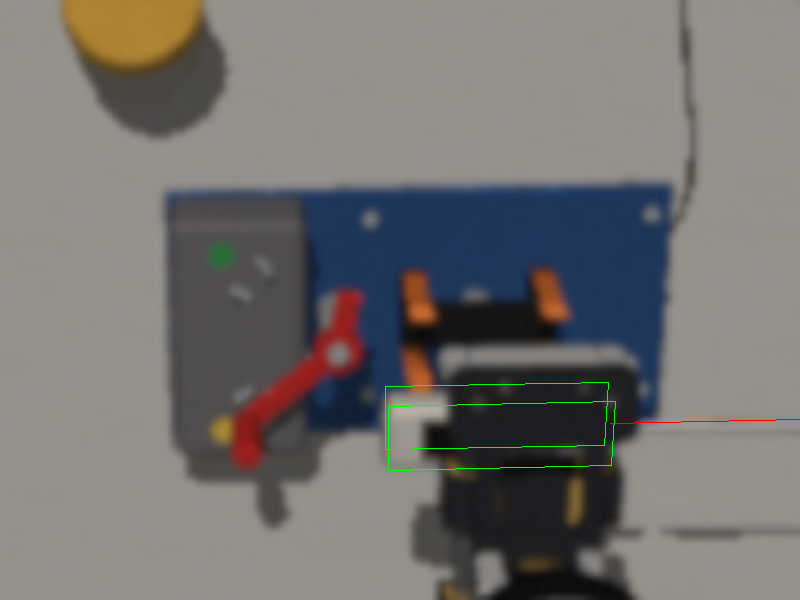

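View pics/d_side.png

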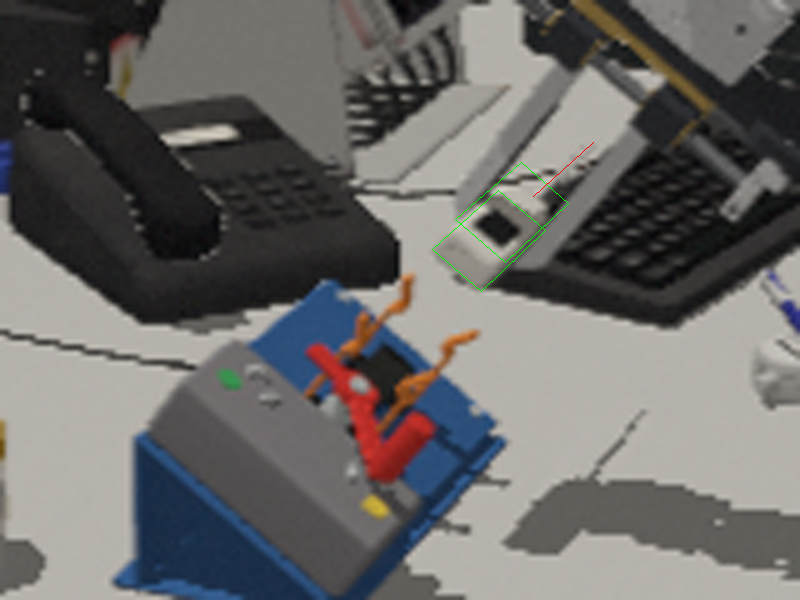

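```bash
python3 -m crank '[[[-0.2,-0.1,0,-0.003,0,0.010,0.2],[0,0,0,0,0,0.020,0.2],[0,0,0,0,0,0.020,0.2],[0,0,0,0,0,0.014,0.2],[0,0,0,0,0,0,0.2]]]' 40
python3 - <<'E'
from h import *
o,C=Cpose()
need(o+C@np.array([0,.001,.064+.0028]),dockR())
for c in("top","side"):
    im=robot.get_image(c); o2=(290,180)if c=="top" else (270,180); w=(130,100)
    s=6;img=cv2.resize(np.ascontiguousarray(im["color"][o2[1]:o2[1]+w[1],o2[0]:o2[0]+w[0],::-1]),None,fx=s,fy=s,interpolation=2)
    st=robot.read_state(); T=np.array(st["orientation"]); p=np.array(st["position"])
    ctr=p+T@np.array([-.001,0,.0028])
    def L(P,col):
        q=((proj(ctr+(np.array(P)/1e3)[:,[1,0,2]]*[1,1,-1]@T.T,im)-o2+.5)*s-.5).round().astype(int); cv2.polylines(img,[q.reshape(-1,1,2)],False,col,1)
    for z in(9.5,-9.5): L([(15,47,z),(-15,47,z),(-15,-47,z),(15,-47,z),(15,47,z)],(0,255,0))
    L([(0,-47,0),(0,-145,0)],(0,0,255))
    cv2.imwrite(f"pics/e_{c}.png",img)
E
```

```text
time: 7.48
position: [0.5206, -0.1717, 0.0959]
orientation: [[-0.019, 0.821, 0.571], [1.0, 0.014, 0.013], [0.003, 0.571, -0.821]]
force: [-0.6, -0.1, -0.2]
finger_gap: 0.0298
t 7.4833 pos [ 0.5206 -0.1717  0.0959] force [-0.6 -0.1 -0.2] gap 0.0298
world d [ 0.0012 -0.0014  0.0011] tool d [-0.0014  0.0016 -0.0003] rv [-0.17 -0.18 -0.01] rows 1
[-0.17, -0.18, -0.01] [-0.0014, 0.0016, -0.0003]
```

View pics/e_top.png

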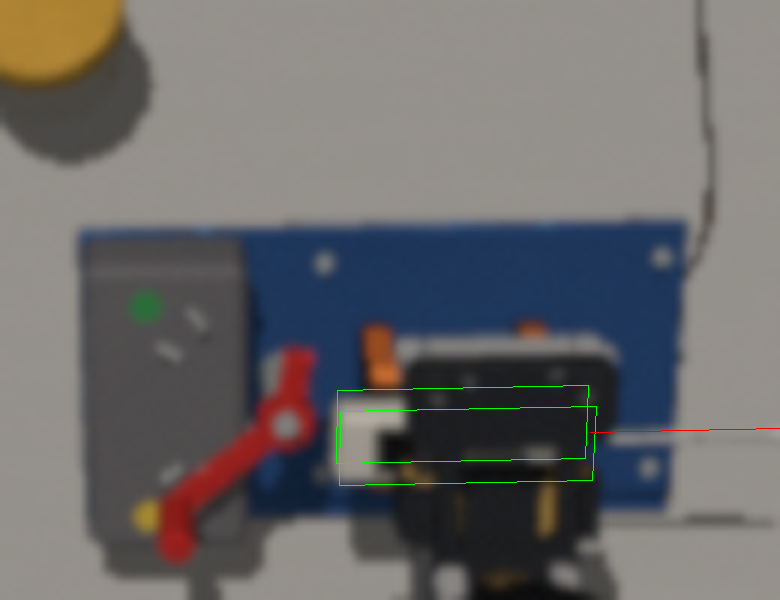

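View pics/e_side.png

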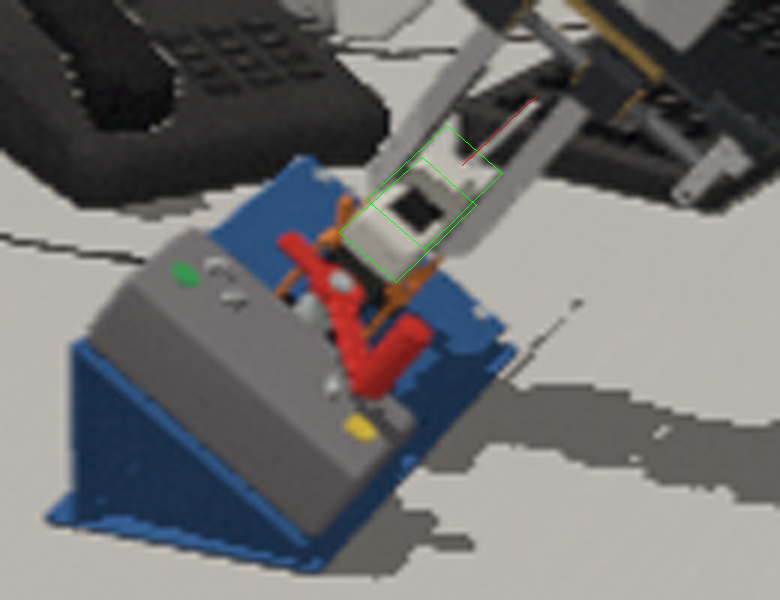

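```bash
python3 -m crank '[[[-0.1,-0.1,0,-0.002,0.001,0.002,0.2],[0,0,0,0,0,0.003,0.2],[0,0,0,0,0,0.003,0.2],[0,0,0,0,0,0.003,0.2],[0,0,0,0,0,0,0.2]]]' 40
python3 - <<'E'
from h import *
o,C=Cpose()
s=robot.read_state()
print("in cradle",(C.T@(np.array(s["position"])-o)).round(4),"F",(C.T@np.array(s["force"])).round(1),"T",np.round(s["wrist_torque"],2))
need(o+C@np.array([0,.000,.0315+.0028]),dockR())
E
```

```text
time: 8.0
position: [0.5281, -0.1763, 0.0902]
orientation: [[-0.015, 0.818, 0.575], [1.0, 0.014, 0.007], [-0.003, 0.575, -0.818]]
force: [-3.5, -0.2, 1.9]
finger_gap: 0.0291
in cradle [ 0.0013 -0.0023  0.0576] F [-1.8 -0.2  3.5] T [-0.1   0.54 -0.01]
t 8.0 pos [ 0.5281 -0.1763  0.0902] force [-3.5 -0.2  1.9] gap 0.0291
world d [ 0.0123  0.0025 -0.0199] tool d [ 0.0024 -0.0013  0.0233] rv [ 0.13  0.19 -0.02] rows 1
[0.13, 0.19, -0.02] [0.0024, -0.0013, 0.0233]
```

```bash
python3 -m crank '[[[0.1,0.1,0,0.001,-0.001,0.002,0.2],[0,0,0,0,0,0.002,0.2],[0,0,0,0,0,0.002,0.2],[0,0,0,0,0,0.002,0.2],[0,0,0,0,0,0,0.2]]]' 40
cat > chk.py <<'E'
from h import *
o,C=Cpose()
s=robot.read_state()
print("in cradle",(C.T@(np.array(s["position"])-o)).round(4),"F",(C.T@np.array(s["force"])).round(1),"T",(C.T@np.array(s["wrist_torque"])).round(2))
need(o+C@np.array([0,.000,.0315+.0028]),dockR(),n=1)
E
python3 chk.py
```

```text
time: 8.42
position: [0.5323, -0.1747, 0.0823]
orientation: [[-0.016, 0.819, 0.574], [1.0, 0.013, 0.009], [0.0, 0.574, -0.819]]
force: [2.3, -0.9, -0.0]
finger_gap: 0.0297
in cradle [ 0.0002 -0.0008  0.0487] F [ 1.8 -1.  -1.3] T [-0.21 -0.17  0.04]
t 8.4167 pos [ 0.5323 -0.1747  0.0823] force [ 2.3 -0.9 -0. ] gap 0.0297
world d [ 0.0081  0.0009 -0.0119] tool d [ 0.0008 -0.0002  0.0144] rv [ 0.05  0.04 -0.08] rows 1
[0.05, 0.04, -0.08] [0.0008, -0.0002, 0.0144]
```

```bash
python3 -m crank '[[[0,0,0,0,0,0.002,0.2],[0,0,0,0,0,0.002,0.2],[0,0,0,0,0,0.002,0.2],[0,0,0,0,0,0,0.2],[0,0,0,0,0,0,0.2]]]' 40
python3 chk.py
```

```text
time: 8.83
position: [0.5356, -0.1744, 0.0768]
orientation: [[-0.016, 0.819, 0.574], [1.0, 0.012, 0.01], [0.001, 0.574, -0.819]]
force: [7.3, -0.9, -4.6]
finger_gap: 0.0291
in cradle [-0.0002 -0.0005  0.0423] F [ 3.3 -1.  -7.9] T [-0.15 -0.62  0.01]
t 8.8333 pos [ 0.5356 -0.1744  0.0768] force [ 7.3 -0.9 -4.6] gap 0.0291
world d [ 0.0048  0.0006 -0.0064] tool d [0.0005 0.0002 0.008 ] rv [ 0.02  0.   -0.12] rows 1
[0.02, 0.0, -0.12] [0.0005, 0.0002, 0.008]
```

```bash
python3 -m crank '[[[0,0,0,0,0,0.002,0.2],[0,0,0,0,0,0.002,0.2],[0,0,0,0,0,0.002,0.2],[0,0,0,0,0,0,0.2],[0,0,0,0,0,0,0.2]]]' 40
python3 chk.py
```

```text
time: 9.25
position: [0.5381, -0.1741, 0.0717]
orientation: [[-0.017, 0.82, 0.572], [1.0, 0.013, 0.01], [0.001, 0.572, -0.82]]
force: [0.8, 0.6, -1.2]
finger_gap: 0.0294
in cradle [-0.0011 -0.0003  0.0367] F [-0.   0.5 -1.5] T [-0.04  0.28  0.03]
t 9.25 pos [ 0.5381 -0.1741  0.0717] force [ 0.8  0.6 -1.2] gap 0.0294
world d [ 0.0022  0.0003 -0.0014] tool d [0.0003 0.0011 0.0024] rv [-0.09 -0.04 -0.07] rows 1
[-0.09, -0.04, -0.07] [0.0003, 0.0011, 0.0024]
```

```bash
python3 -m crank '[[[0,0,0,0,0,0.001,0.2],[0,0,0,0,0,0,0.2],[0,0,0,0,0,0,0.2],[0,0,0,0,0,0,0.2],[0,0,0,0,0,0,0.2]]]' 40
python3 chk.py; cat > pic.py <<'E'
import sys
from h import *
for c in("top","side"):
    im=robot.get_image(c); o2=(290,180)if c=="top" else (270,180); w=(130,100)
    s=6;img=cv2.resize(np.ascontiguousarray(im["color"][o2[1]:o2[1]+w[1],o2[0]:o2[0]+w[0],::-1]),None,fx=s,fy=s,interpolation=2)
    o,C=Cpose(); ctr=o+C@np.array([0,0,.0315])
    def L(P,col):
        q=((proj(ctr+np.array(P)/1e3@C.T,im)-o2+.5)*s-.5).round().astype(int); cv2.polylines(img,[q.reshape(-1,1,2)],False,col,1)
    for z in(9.5,-9.5): L([(15,47,z),(-15,47,z),(-15,-47,z),(15,-47,z),(15,47,z)],(0,255,0))
    L([(0,-47,0),(0,-145,0)],(0,0,255))
    cv2.imwrite(f"pics/{sys.argv[1]}_{c}.png",img)
E
python3 pic.py f
```

```text
time: 9.67
position: [0.539, -0.1745, 0.0717]
orientation: [[-0.016, 0.819, 0.573], [1.0, 0.013, 0.01], [0.0, 0.573, -0.819]]
force: [-1.5, 0.9, -0.5]
finger_gap: 0.0297
in cradle [-0.0004 -0.0007  0.0361] F [-1.5  0.9  0.4] T [-0.01  0.36  0.05]
t 9.6667 pos [ 0.539  -0.1745  0.0717] force [-1.5  0.9 -0.5] gap 0.0297
world d [ 0.0013  0.0007 -0.0013] tool d [0.0007 0.0004 0.0018] rv [-0.02  0.02 -0.06] rows 1
[-0.02, 0.02, -0.06] [0.0007, 0.0004, 0.0018]
```

View pics/f_top.png

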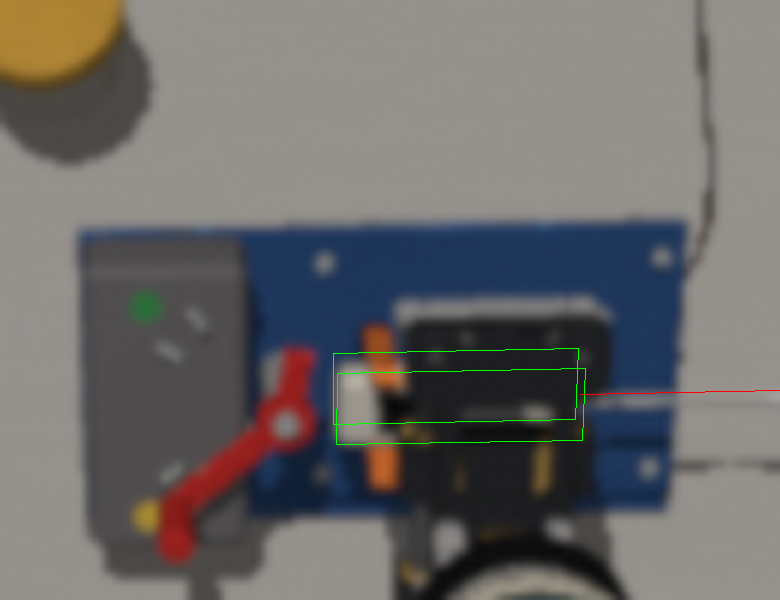

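View pics/f_side.png

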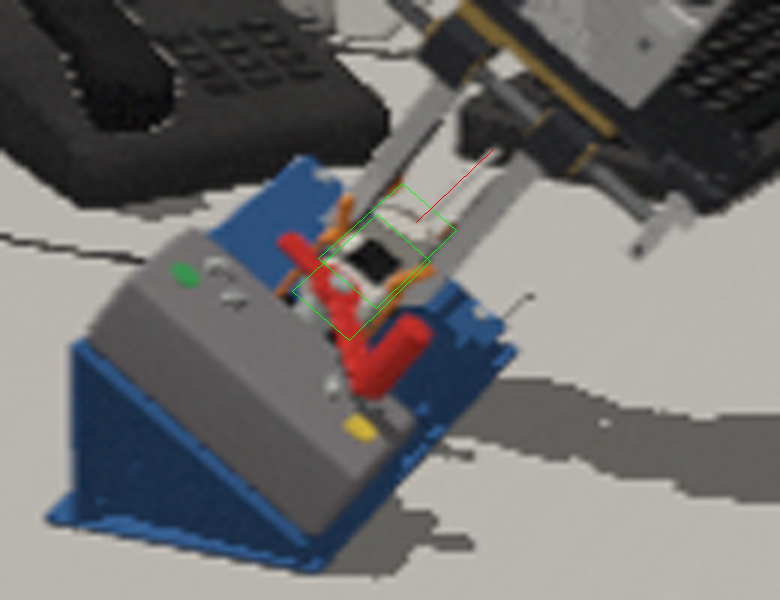

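```bash
python3 -m crank '[[[0,0,0,0,0,0,0.4],[0,0,0,0,0,0,0.5],[0,0,0,0,0,0,0.5],[0,0,0,0,0,0,0.5],[0,0,0,0,0,0,0.5]]]' 40
python3 -m crank '[[[0,0,0,0,0,-0.02,0.5],[0,0,0,0,0,-0.04,0.5],[0,0,0,0,0,-0.04,0.5],[0,0,0,0,0,-0.04,0.5],[0,0,0,-0.04,0,-0.02,0.5]]]' 40
python3 -m crank '[[[0,0,0,-0.04,0,0,0.5],[0,0,0,-0.04,0,0,0.2],[0,0,0,-0.04,0,0,0.1],[0,0,0,0,-0.03,0,0],[0,0,0,0,-0.03,0,0]]]' 10
python3 chk.py;python3 pic.py g
```

```text
time: 10.18
position: [0.5394, -0.1746, 0.072]
orientation: [[-0.016, 0.819, 0.574], [1.0, 0.013, 0.009], [0.0, 0.574, -0.819]]
force: [0.2, 0.2, -0.9]
finger_gap: 0.0469
time: 10.6
position: [0.4488, -0.2099, 0.2094]
orientation: [[-0.023, 0.814, 0.581], [1.0, 0.023, 0.007], [-0.007, 0.581, -0.814]]
force: [1.6, -0.7, 1.1]
finger_gap: 0.047
time: 11.02
position: [0.4014, -0.3369, 0.1666]
orientation: [[-0.015, 0.819, 0.573], [1.0, 0.012, 0.009], [0.001, 0.573, -0.819]]
force: [0.8, -0.5, 0.2]
finger_gap: 0.0234
in cradle [-0.0609 -0.1606  0.1945] F [ 0.8 -0.5 -0.2] T [-0.04  0.25  0.02]
t 11.0167 pos [ 0.4014 -0.3369  0.1666] force [ 0.8 -0.5  0.2] gap 0.0234
world d [ 0.139   0.1631 -0.0963] tool d [0.1608 0.0607 0.1601] rv [-0.02  0.03 -0.1 ] rows 1
[-0.02, 0.03, -0.1] [0.1608, 0.0607, 0.1601]
```

View pics/g_top.png

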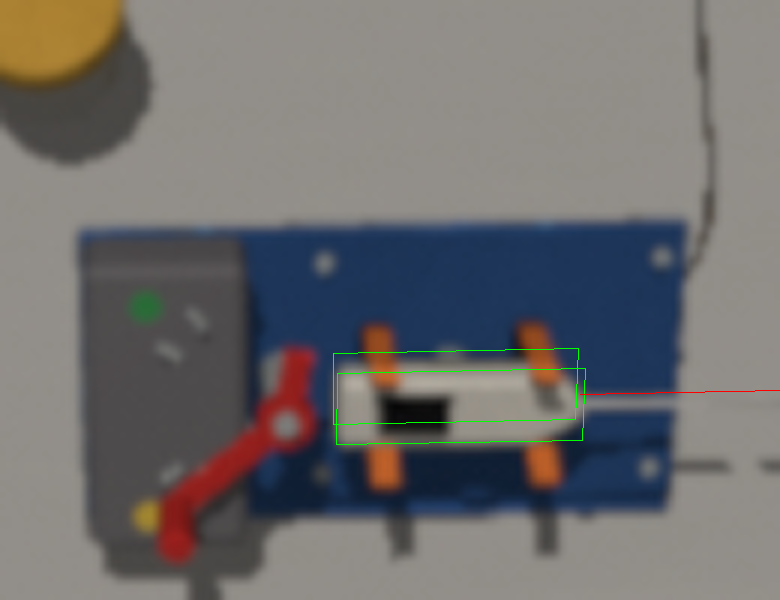

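View pics/g_side.png

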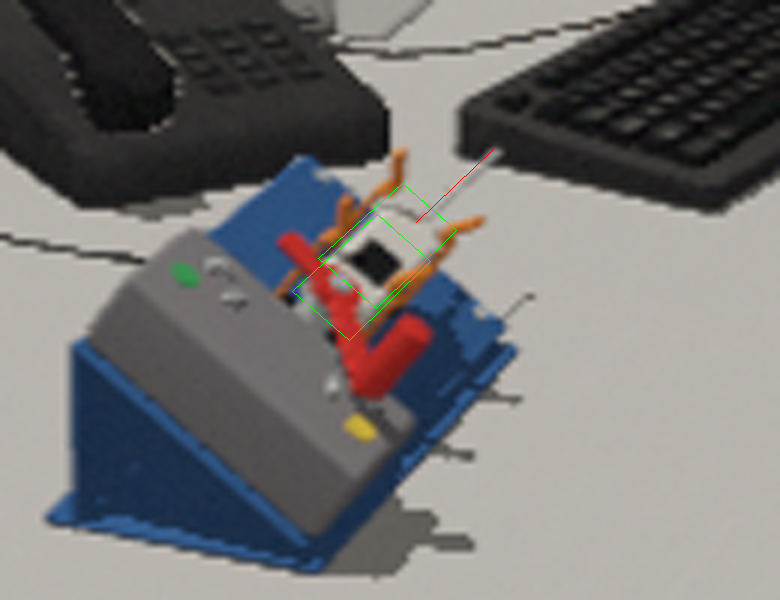

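```bash
python3 - <<'E'
from h import *
o,C=Cpose()
need(o+C@np.array([-.075,.109,.130]),dockR(),n=9)
E
```

```text
t 11.1167 pos [ 0.3985 -0.3334  0.1624] force [-0.8  0.5 -0.3] gap 0.0157
world d [ 0.0237  0.2666 -0.0566] tool d [ 0.2658 -0.0112  0.0636] rv [-0.29 -0.22 -0.47] rows 9
[-0.03, -0.02, -0.05] [0.0295, -0.0012, 0.0071]
[-0.03, -0.02, -0.05] [0.0295, -0.0012, 0.0071]
[-0.03, -0.02, -0.05] [0.0295, -0.0012, 0.007]
[-0.03, -0.02, -0.05] [0.0296, -0.0012, 0.007]
[-0.03, -0.02, -0.05] [0.0296, -0.0012, 0.007]
[-0.03, -0.02, -0.05] [0.0296, -0.0011, 0.007]
[-0.03, -0.02, -0.05] [0.0296, -0.0011, 0.007]
[-0.03, -0.02, -0.05] [0.0296, -0.0011, 0.007]
[-0.03, -0.02, -0.05] [0.0296, -0.0011, 0.007]
```

```bash
python3 -m crank '[[[0,0,-0.1,0.03,-0.001,0,0],[0,0,-0.1,0.03,-0.001,0,0],[0,0,-0.1,0.03,-0.001,0,0],[0,0,0,0.03,-0.001,0,0],[0,0,0,0.03,-0.001,0.01,0]]]' 20
python3 -m crank '[[[0,0,0,0.03,-0.001,0.01,0],[0,0,0,0.03,-0.001,0.01,0],[0,0,0,0.03,-0.001,0.01,0],[0,0,0,0.025,-0.001,0.02,0],[0,0,0,0,0,0,0]]]' 20
cat > chk2.py <<'E'
from h import *
o,C=Cpose()
s=robot.read_state()
print("in cradle",(C.T@(np.array(s["position"])-o)).round(4),"F",(C.T@np.array(s["force"])).round(1),"rv",R.from_matrix(np.array(s["orientation"]).T@dockR()).as_rotvec(degrees=True).round(2),"gap",s["finger_gap"],s["time"])
E
python3 chk2.py
```

```text
time: 11.53
position: [0.4013, -0.1839, 0.1589]
orientation: [[-0.019, 0.816, 0.577], [1.0, 0.019, 0.005], [-0.007, 0.577, -0.817]]
force: [0.4, -0.1, -0.1]
finger_gap: 0.0006
time: 11.95
position: [0.4232, -0.0613, 0.1103]
orientation: [[-0.032, 0.82, 0.572], [0.999, 0.026, 0.019], [0.001, 0.572, -0.82]]
force: [-0.5, 0.6, 0.3]
finger_gap: 0.0007
in cradle [-0.0716  0.1145  0.1331] F [-0.2  0.6  0.5] rv [-0.08 -0.54  0.69] gap 0.0007070979593938186 11.95
```

```bash
python3 -m crank '[[[0,-0.3,0.4,-0.004,0,0.02,0],[0,-0.2,0.3,0,0,0.02,0],[0,0,0,0,0,0.015,0],[0,0,0,0,0,0.01,0],[0,0,0,0,0,0,0]]]' 20
python3 chk2.py; python3 pic.py k
```

```text
time: 12.37
position: [0.4609, -0.0719, 0.0581]
orientation: [[-0.006, 0.82, 0.572], [1.0, 0.006, 0.002], [-0.001, 0.572, -0.82]]
force: [0.0, -0.0, -0.6]
finger_gap: 0.0006
in cradle [-0.0707  0.1032  0.0688] F [-0.3 -0.  -0.5] rv [-0.12  0.42 -0.48] gap 0.0005545776318854708 12.3667
```

View pics/k_side.png

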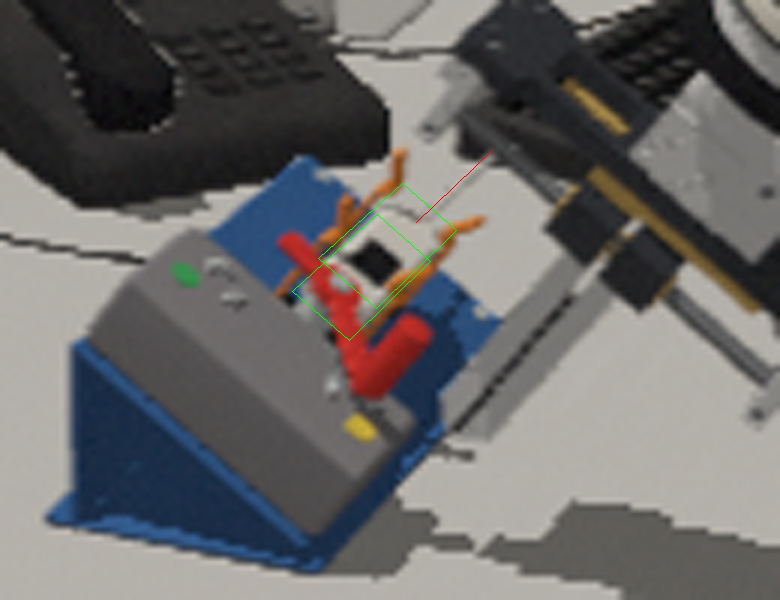

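View pics/k_top.png

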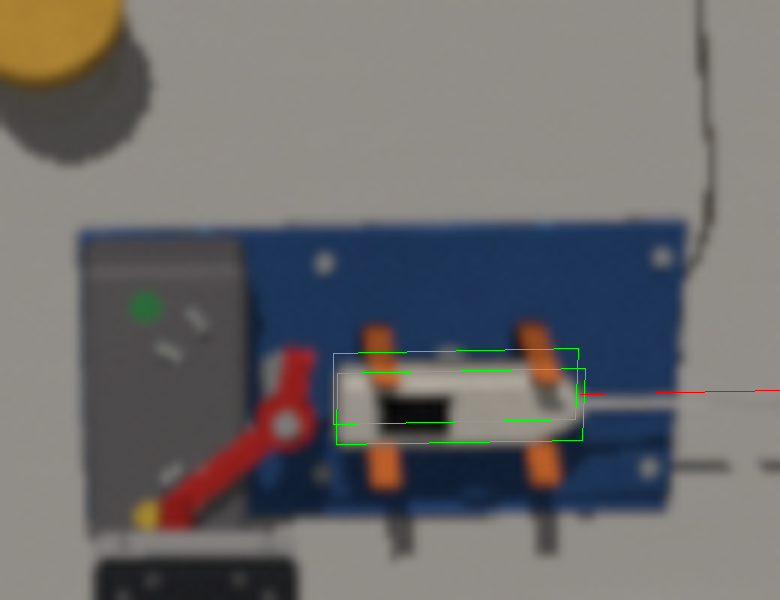

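```bash
python3 -m crank '[[[0,0.4,-0.4,0.004,0.004,0.002,0],[0,0,0,0.003,0.005,0,0],[0,0,0,0,0.005,0,0],[0,0,0,0,0,0,0],[0,0,0,0,0,0,0]]]' 20
python3 chk2.py
```

```text
time: 12.88
position: [0.474, -0.0653, 0.0665]
orientation: [[-0.016, 0.818, 0.575], [1.0, 0.014, 0.008], [-0.002, 0.575, -0.818]]
force: [0.1, -0.3, 0.6]
finger_gap: 0.0003
in cradle [-0.0551  0.1096  0.0681] F [ 0.4 -0.3  0.5] rv [ 0.07  0.14 -0.02] gap 0.00028713353848619126 12.8833
```

```bash
python3 -m crank '[[[0,0,0,0.003,0.005,0,0],[0,0,0,0.003,0.005,0,0],[0,0,0,0.002,0.005,0,0],[0,0,0,0.002,0.005,0,0],[0,0,0,0.001,0.005,0,0]]]' 20
python3 chk2.py
python3 -m crank '[[[0,0,0,0.001,0.005,0,0],[0,0,0,0,0.005,0,0],[0,0,0,0,0.005,0,0],[0,0,0,-0.001,0.005,0,0],[0,0,0,0,0,0,0]]]' 20
python3 chk2.py; python3 pic.py l
```

```text
time: 13.3
position: [0.4935, -0.0529, 0.0792]
orientation: [[-0.016, 0.82, 0.572], [1.0, 0.013, 0.009], [0.0, 0.572, -0.82]]
force: [-2.4, 2.5, -1.9]
finger_gap: 0.0004
in cradle [-0.0317  0.1217  0.0672] F [-3.   2.5 -0.2] rv [-0.11  0.03 -0.05] gap 0.0004282992292010788 13.3
time: 13.72
position: [0.5123, -0.0546, 0.0939]
orientation: [[-0.014, 0.817, 0.577], [1.0, 0.013, 0.006], [-0.003, 0.577, -0.817]]
force: [0.7, -0.3, -0.5]
finger_gap: 0.0001
in cradle [-0.0079  0.1196  0.0685] F [ 0.3 -0.3 -0.8] rv [ 0.25  0.22 -0.03] gap 6.736839016431145e-05 13.7167
```

View pics/l_side.png

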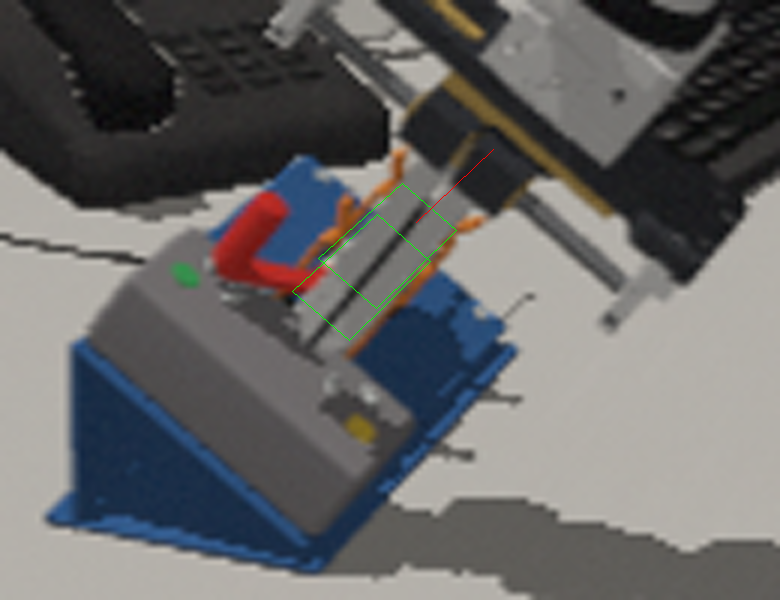

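```bash
python3 -m crank '[[[0,0,0,0,-0.004,-0.01,0],[0,0,0,0,-0.01,-0.03,0],[0,0,0,0,-0.02,-0.04,0],[0,0,0,0,-0.04,-0.04,0],[0,0,0,0,-0.04,-0.02,0]]]' 20
python3 -m crank '[[[0,0,0,0.03,-0.04,0,0],[0,0,0,0.03,-0.02,0,0],[0,0,0,0.03,0,0,0],[0,0,0,0,0,0,0],[0,0,0,0,0,0,0]]]' 20
python3 chk2.py; python3 pic.py m; python3 - <<'E'
from h import *
im=robot.get_image("top"); cv2.imwrite("pics/m_full.png",im["color"][:,:,::-1])
E
```

```text
time: 14.23
position: [0.3829, -0.0653, 0.1333]
orientation: [[-0.024, 0.831, 0.555], [1.0, 0.015, 0.021], [0.009, 0.556, -0.831]]
force: [-0.1, -1.8, 0.1]
finger_gap: 0.0002
time: 14.65
position: [0.3832, 0.0107, 0.097]
orientation: [[-0.035, 0.847, 0.531], [0.999, 0.022, 0.032], [0.015, 0.531, -0.847]]
force: [0.4, 0.1, 0.2]
finger_gap: 0.0003
in cradle [-0.1109  0.1872  0.1444] F [ 0.5  0.1 -0.1] rv [-2.91 -1.3   0.36] gap 0.00032325543749359766 14.65
```

View pics/m_top.png

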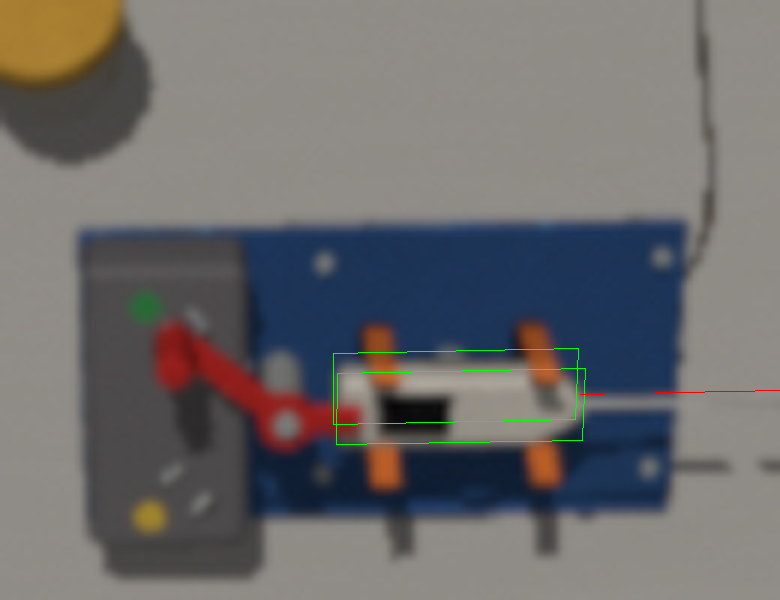

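View pics/m_side.png

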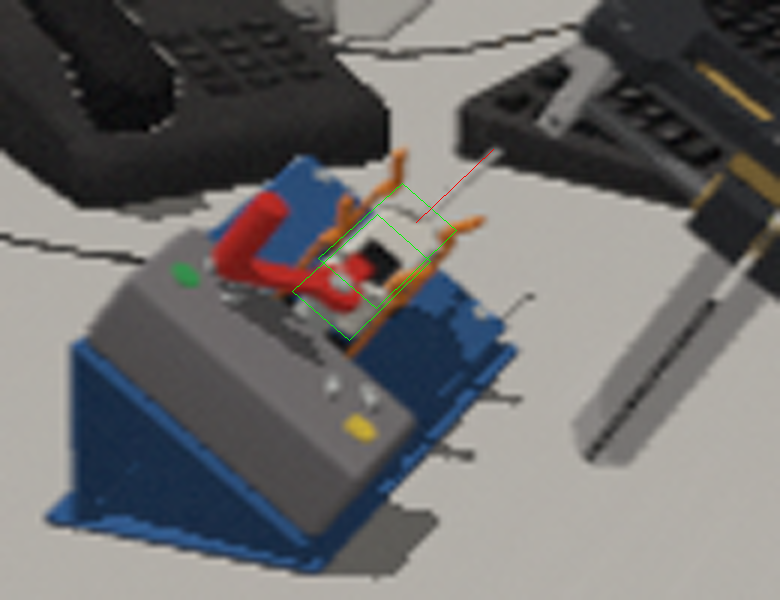

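View pics/m_full.png

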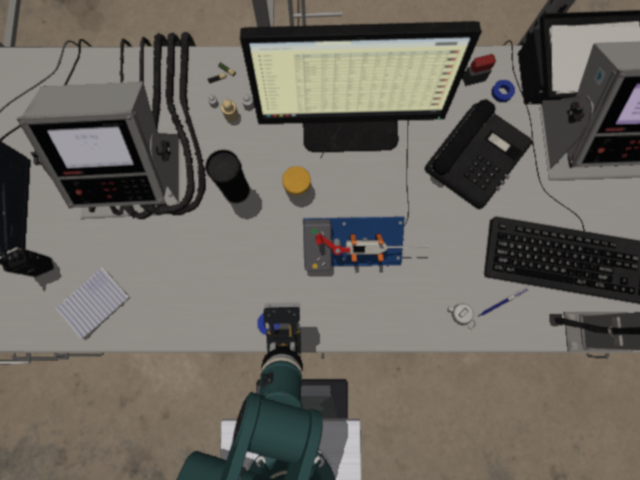

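```bash
python3 - <<'E'
from h import *
o,C=Cpose()
for c,o2 in(("top",(290,180)),("side",(270,180))):
    im=robot.get_image(c)
    for a in(1.2,1.3,1.4):
        t=-np.arctan2(35,42)+a; k=np.array([[.055*np.sin(t),.067+.055*np.cos(t),.082],[.055*np.sin(t),.067+.055*np.cos(t),.047]])
        print(c,a,((proj(o+k@C.T,im)-o2)*6).round().tolist())
E
```

```text
top 1.2 [[154.0, 390.0], [153.0, 352.0]]
top 1.3 [[162.0, 378.0], [161.0, 340.0]]
top 1.4 [[171.0, 367.0], [170.0, 329.0]]
side 1.2 [[284.0, 222.0], [234.0, 286.0]]
side 1.3 [[278.0, 211.0], [228.0, 275.0]]
side 1.4 [[273.0, 201.0], [223.0, 264.0]]
```

```bash
python3 -c "
from plant import robot
print(robot.sign_off(), robot.read_state()['time'])"
```

```text
the job is handed in; nothing more can be done
the job is handed in; nothing more can be done
```

I put the thermometer back in its dock, threw the red lever to the green mark, and handed the job in at about 15 s of the 64 s allowed.

**Thermometer:** I gripped it across its width and pressed it in along the face's normal. The largest push I read was about 3.5 N; the true peak fell between readings. I then felt the lips draw it in with about 8 N and eased off to near zero force before letting go.
- In the last pictures the body lies square under both pairs of jaws, probe to the right, within about 2 mm of its predicted place.
- The jaw tips are back at their unloaded positions.

**Seat plate:** its travel could not be read directly. I stopped with the body's centre at about 33 mm above the face by the arm's reading, against 31.5 mm for home. There was no sign of a hard push.

**Lever:** I pushed the knob past the middle with shut fingertips, and it snapped over. In both views the knob matches the predicted position for 1.4 rad within about 1 pixel, and the tongue lies over the end of the body.

**Bystanders and arm:** the tumbler, jar and tally counter show unmoved in the last top picture. The gripper partly hid the tape, but what shows of it is in the same place. The arm is clear and touches nothing. No check failed or disagreed.

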